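Pad leak test: snap the well shut, draw the pump to the set pointer and hold

TASK

A saxophone key lies pad down in the well of the bench pad tester, ready for its leak test. Press the well's lid down until it snaps past its spring catch and stays shut by itself, then draw the pump's T-handle out until its pointer stands opposite the set pointer on the rail, and keep it there: finish with the gripper still holding the sprung handle out. Do not shift the set pointer, and leave the loose things around the tester where they are.

Things in the scene. Friction and masses are not known exactly. Their poses are not given: they have to be found in the camera images.
- tester: Bench pad tester, fixed: grey base plate 262x330x10 mm. Origin on the mat (z=0), 18 mm behind the plate's centre; x to its back, y to its left. In its frame (mm): pump barrel along y at x=-65, y=-160 to -15, axis z=64, top z=90; rod and T-handle come out to +y. Well block 108x116, 75 high, centred x=51, y=-85. Gauge 125 high at x=60, y=65; its needle follows the plunger.
- tester_lid (a joint): Lid angle in rad: 0 shut, grows as the front edge lifts; hinged at the back. Stiff hinge: stays where put, about 1.5 N at the tab moves it. Below 0.085 rad a bead under its front edge meets the spring catch: about 12 to 16 N down on the tab takes it past, at about 0.04 rad; then it stays shut by itself at 0 to 0.01 rad.
- lid_tab (a point): Middle of the upper face of the black thumb tab on the lid's front edge: tab 46 mm wide, 17 front to back, 6 thick; 122 mm from the hinge line and 5.5 mm above it. Shut: z=84.5 mm, x=-14, y=-85 mm of the tester. z is the lid's outward normal, y the tester's. Lid: aluminium frame with clear window, 113x116x8 mm, upper face level with the tab's.
- lid_hinge (a point): Middle of the hinge line (along the tester's y) at the back of the well: x = 108, y = -85, z = 79 mm of the tester.
- plunger (a joint): How far the pump handle is drawn out, in m: 0 pushed in, up to 0.09 at the stop. Slides along the tester's +y. A spring draws it back: about 4 N at 0 and 0.8 N more for each 10 mm.
- handle_bar (a point): Centre of the black T-bar: round, 16 mm thick, 84 long, level along the tester's x (across the pull), 98 mm high; at plunger 0 at x=-65, y=35 mm of the tester. Below it a plate 30 mm (x) by 6 mm (y), and the 10 mm rod at z=64 mm running to -y. 50 mm from bar axis to the pump's end at plunger 0. Grip from above, one finger on each side in y.
- handle_pointer (a point): Tip of the steel pointer that the handle carries towards the rail (-x), 70 mm high. Axes as the tester's.
- set_slider (a joint): Position of the set pointer in m, on the same scale as joint plunger: the two pointers stand face to face when plunger equals set_slider. It is a stiff saddle on the rail; leave it where it is.
- set_pointer (a point): Tip of the set pointer: dark saddle with brass thumbscrew on the graduated aluminium rail (16 mm wide, top 67 mm high, at x=-131 mm of the tester, in front of the handle). The tip points to +x at 70 mm height and faces the handle's pointer tip across 1.5 mm. Axes as the tester's.
- cork_roll: Loose roll of cork, 28 mm across, 18 mm high, standing on the left rear of the base plate; origin under its centre. Bystander.
- brush: Loose flat brush 92 x 16 x 9 mm lying on the mat to the right of the tester; origin under its centre. Bystander.
- spare_key: Loose saxophone key 51 x 114 x 9 mm lying on the mat to the left of the tester; origin under its centre. Bystander.
- needle_block: Loose orange foam block with needle springs, 66 x 84 x 104 mm, to the right of the tester; origin under its centre. Bystander.
- pot_wax: Loose small pot, 48 mm across, 39 mm high, on the mat at the left; origin under its centre. Bystander.
- oil_bottle: Loose small squeeze bottle, 30 mm across, 98 mm high, on the mat at the left; origin under its centre. Bystander.

How it is judged:
By the outcome, as a careful person would: the job done as asked, in the order asked, and still so for the second after the job is handed in, while the arm keeps its last pose, push and grip.
It also fails if it takes over 48 s, if anything falls off the work surface, if the arm or the gripper's body presses on something with over 40 N, if the wrist force passes 120 N, or if a joint passes its speed limit or range.

ROBOT

A 6-joint arm with a two-finger parallel gripper is mounted at the origin on a cart in front of the work surface, level with it; the furniture and walls round the work are solid. World frame = base frame: x ahead of the robot, y to its left, z up, the work surface at z = 0. Lengths are in m, angles in degrees, forces in N, time in s.
With the tool pointing down it reaches from about 0.25 to 0.775 m from the base axis. Payload 4 kg.
Tool frame: the origin (TCP) lies at the very end of the fingers, on their centre line; the grasp point (between the pads) lies tcp_to_grasp behind it (tcp_to_grasp is the distance from the TCP to the grasp point, in m); z points along the fingers, y is the line along which they close (so a half turn about z gives the same grasp; the last joint's range is limited). The gripper opens to 85 mm and grips with 20 to 120 N. Pads are 22 mm wide; open, the fingers measure 114 mm over their backs; the gripper's body (76 mm by 85 mm) begins 54 mm behind the grasp point. The pads swing forward as they close: fully open they stand 13 mm farther back than shut.
Start: joints at [-69.276, 4.996, 78.535, -0, 96.463, -5.907], TCP at [0.247, -0.492, 0.231] pointing down, gripper open.
Joint ranges: [-177.83, 177.83], [-43.37, 116.18], [15.69, 146.23], [-61.86, 241.86], [9.47, 152.12], [-147.06, 147.06]. Speed limits (degrees/s): [159.86, 159.86, 180, 180, 180, 180].

INTERFACE

Orientations are given as a 3x3 rotation matrix whose columns are the frame's x, y, z axes.
In Python, from cell import * gives the robot as it stands.
- The arm moves only by the shell command python3 -m crank 'ROWS' [FORCE]. ROWS is JSON, a list of rows, each an object of numbers: "dx", "dy", "dz": the shift along the tool's x, y, z in mm; "twist": the turn about the tool's z in rad; "claw": the finger opening in mm, from 0 to 85.4. A call has 1 to 20 rows; each row is the pose to reach, as a shift and turn from the pose commanded when the call began, along the tool's axes at that moment; what a row does not reach only later rows make up. A row lasts 1/8 s, in which the tool goes at most 62.5 mm and 10.7 degrees, less where a joint would pass 70% of its speed; a pose out of reach is approached as far as the arm can. A call with a gripper value outside its range is refused whole. The fingers move at their own pace and stop on an object; FORCE is the grip in N (left out, the last holds). Time passes only in rows, so rows that repeat a pose let the fingers close. It gives the time, the measured TCP pose, the force, the opening and the grip force at its end, in the units of the state.
- get_state(): the state, without advancing time (a new reading comes with each control period).
- grab_frame(name): name is "scene" or "top" or "wrist"; returns a dict with "img" (384x512x3 uint8, blue, green, red), "fov_y" (degrees; the focal length in pixels is half the picture's height over the tangent of half this angle, whatever the lens; pixels are square), "cx", "cy" (the principal point, pixels), "k1" (the pictures are not rectified: a ray, as slopes to the right and down, at radius r is drawn at 1 + k1 r^2 times it, then the intrinsics apply), "rvec" (rotation vector, rad) and "tvec" (3), from world to camera coordinates, as OpenCV has them; the wrist camera has in their place "mount" (4x4, takes a point from camera to tool coordinates, whose origin is the TCP and whose axes are the flange's). Camera axes: x right, y down, z forward; pixel columns grow to the right and rows downward; lengths in m; the calibration is good to about 2 mm. A picture is of the moment at which its call begins: read the wrist's pose just before it. There is no depth.
- hand_in(): hands the job in; it is judged then, once.
Trained networks look in the newest picture that a camera, given by its name, has taken for a name from the list of things; names that differ only in an ending like _2 or _b are one class to them, and where a whole thing is asked for, a point or a joint stands for the part that bears it (a point fixed in the world has none). Each returns a list of dicts, best first, with "confidence" (0 to 1); they miss things now and then, are a little off and sometimes report something else, mostly with a low value. They report only what shows in the picture. A call takes as long as a camera call.
- boxes_of(camera, label): "point" ([x, y, z] in m, in world coordinates, good to about 4 mm: the middle of the surface that is visible of it).
The state is a dict: "time": time; "joint_pos": joint angles; "qvel": joint speeds; "joint_torque": joint torques, N m; "tcp_pos": TCP position; "orientation": TCP orientation; "force": force on the tool from outside, world axes, zero at the start; "moment": the same for the moment, N m; "opening": finger opening in m; "grasp_force": force on a finger pad.
Only numpy, scipy, OpenCV 4.12 (cv2) and the standard library are available. Lean on these libraries where they do the work, as an engineer would, in place of code of your own. Each camera call takes 0.05 s, during which the arm holds its last target. There are 200 camera calls.

## Working session

There is one attempt and no reset: what is moved stays moved. The work goes in short steps, Python scripts to look and compute and a shell command to move; the robot and the scene stay as the last step left them, time stands still between calls to the robot, and variables do not carry over. Pictures are saved under pics/ and viewed, at most 10 in all, crops included, and the job is handed in when it is done.

```bash
ls; mkdir -p pics; python3 - <<'E'
from cell import *
import cv2
s=get_state();print({k:s[k] for k in('time','tcp_pos','orientation','opening','force')})
try: print(tcp_to_grasp)
except Exception as e: print(e)
ims=[]
for c in('scene','top'):
    f=grab_frame(c);cv2.imwrite(f'pics/{c}0.png',f['img'])
    print(c,{k:f[k] for k in f if k!='img'})
    for l in('tester','lid_tab','lid_hinge','handle_bar','handle_pointer','set_pointer','oil_bottle','needle_block'):
        print(l,[(d['confidence'],d['point']) for d in boxes_of(c,l)[:2]])
E
```

```text
pics
{'time': 0.0, 'tcp_pos': array([ 0.24633781, -0.49118078,  0.23011716]), 'orientation': array([[ 8.93943310e-01,  4.48179360e-01, -7.87476734e-04],
       [ 4.48179983e-01, -8.93940820e-01,  2.12425291e-03],
       [ 2.48088712e-04, -2.25189299e-03, -9.99997434e-01]]), 'opening': 0.0854679844596493, 'force': array([-1.18713619, -0.00958767, -0.30034978])}
0.0187
scene {'fov_y': 50.64735088981023, 'cx': 261.2662732227643, 'cy': 194.03029318305613, 'k1': -0.13122407436909386, 'rvec': array([ 1.07599047, -2.21278326,  1.21414485]), 'tvec': array([0.39144433, 0.28006744, 0.85762908])}
tester [(0.97, [0.4869, 0.1328, 0.0118])]
lid_tab [(0.54, [0.5677, 0.0425, 0.1464])]
lid_hinge [(0.78, [0.5628, 0.0496, 0.1511]), (0.29, [0.581, 0.2459, 0.0317])]
handle_bar [(0.82, [0.4595, 0.1481, 0.0957])]
handle_pointer [(0.5, [0.4576, 0.154, 0.0978])]
set_pointer [(0.71, [0.5771, 0.2431, 0.0291]), (0.47, [0.3857, 0.214, 0.0651])]
oil_bottle [(0.66, [0.5997, 0.4797, 0.0482]), (0.17, [0.4588, 0.146, 0.0969])]
needle_block [(0.58, [0.5499, -0.3453, 0.0259])]
top {'fov_y': 57.83585461439954, 'cx': 253.03184433934916, 'cy': 190.95849783257393, 'k1': -0.09952029788152879, 'rvec': array([ 2.20730935, -2.17037366,  0.07931965]), 'tvec': array([0.0400482 , 0.54719748, 1.29044228])}
tester [(0.74, [0.5136, 0.1062, 0.01])]
lid_tab [(0.61, [0.5977, 0.0278, 0.1279]), (0.23, [0.5186, 0.3247, 0.005])]
lid_hinge [(0.93, [0.5971, 0.0334, 0.1217])]
handle_bar [(0.72, [0.4681, 0.145, 0.1007])]
handle_pointer [(0.65, [0.4676, 0.1423, 0.106])]
set_pointer [(0.17, [0.5155, 0.3228, 0.0054])]
oil_bottle []
needle_block [(0.91, [0.5529, -0.3512, 0.025])]
```

```bash
python3 - <<'E'
import cv2,numpy as np
a=cv2.imread('pics/scene0.png');b=cv2.imread('pics/top0.png')
cv2.imwrite('pics/s1.png',cv2.resize(a,(768,576),interpolation=cv2.INTER_CUBIC))
cv2.imwrite('pics/t1.png',cv2.resize(b,(768,576),interpolation=cv2.INTER_CUBIC))
E
```

```text
(no output)
```

View pics/s1.png

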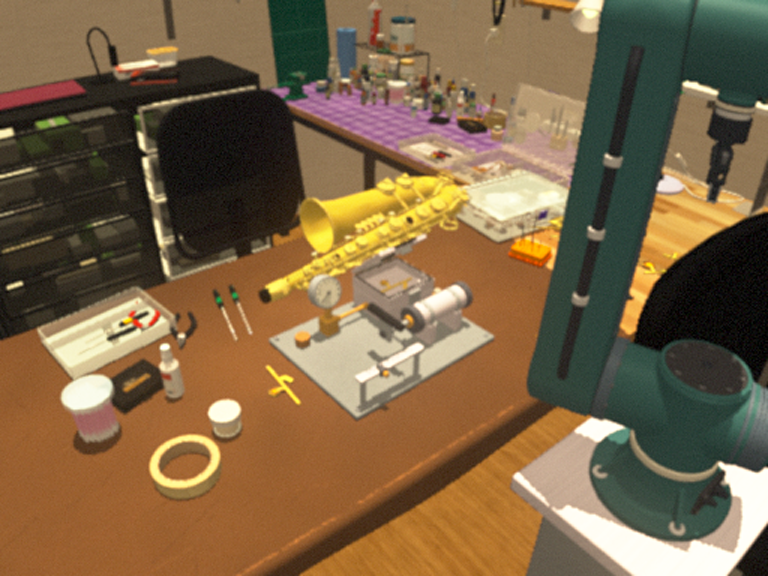

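View pics/t1.png

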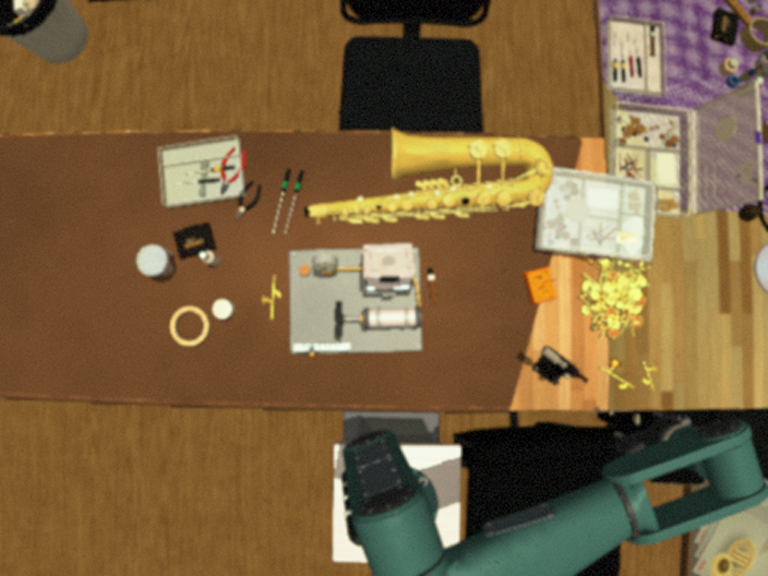

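The scene shows the tester ahead, slightly left of the robot. In the 768-px top picture its plate corners lie at about (290,250), (421,247), (290,354) and (421,352). The T-bar is at (339,319), the tab at about (388,291) and the brass saddle at (311,351).

```bash
cat > h.py <<'E'
import numpy as np,cv2
from cell import *
def cam(f,s=None):
    fl=192/np.tan(np.radians(f['fov_y'])/2)
    K=np.array([[fl,0,f['cx']],[0,fl,f['cy']],[0,0,1]]);D=np.array([f['k1'],0,0,0.])
    if 'rvec' in f:
        R=cv2.Rodrigues(np.array(f['rvec']))[0];t=np.array(f['tvec'])
    else:
        M=np.array(f['mount']);T=np.eye(4);T[:3,:3]=s['orientation'];T[:3,3]=s['tcp_pos']
        W=np.linalg.inv(T@M);R,t=W[:3,:3],W[:3,3]
    return K,D,R,t
def plane(c,px,z):
    K,D,R,t=c
    u=cv2.undistortPoints(np.array(px,float).reshape(-1,1,2),K,D).reshape(-1,2)
    C=-R.T@t;d=np.c_[u,np.ones(len(u))]@R
    return C+d*((z-C[2])/d[:,2])[:,None]
def proj(c,P):
    K,D,R,t=c
    return cv2.projectPoints(np.array(P,float),cv2.Rodrigues(R)[0],t,K,D)[0].reshape(-1,2)
def toW(pose,P):  # tester mm -> world
    x,y,a=pose;P=np.atleast_2d(P)/1000.
    R=np.array([[np.cos(a),-np.sin(a)],[np.sin(a),np.cos(a)]])
    return np.c_[P[:,:2]@R.T+[x,y],P[:,2]]
E
python3 - <<'E'
from h import *
c=cam(grab_frame('top'))
px=np.array([(290,250),(421,247),(421,352),(290,354)])/1.5
W=plane(c,px,.01)[:,:2]
M=np.array([(113,165),(113,-165),(-149,-165),(-149,165)])/1000.
A,_=cv2.estimateAffinePartial2D(M,W);print(W,A,np.hypot(*A[:,0]))
a=np.arctan2(A[1,0],A[0,0]);pose=(A[0,2],A[1,2],a);print(pose)
print(toW(pose,[(-14,-85,84.5),(-65,35,98),(-131,35,70)]))
s=get_state();R=s['orientation'];
for q in [(-40,20,300)]:
    print((R.T@(toW(pose,q)[0]-s['tcp_pos']))*1000, a+np.arctan2(R[1,0],R[0,0]),a-np.arctan2(R[1,0],R[0,0]))
f=grab_frame('wrist');print(f['mount'],f['fov_y'])
E
```

```text
Traceback (most recent call last):
cv2.error: OpenCV(4.12.0) /io/opencv/modules/calib3d/src/ptsetreg.cpp:1108: error: (-215:Assertion failed) count >= 0 && to.checkVector(2) == count in function 'estimateAffinePartial2D'
```

```bash
python3 - <<'E'
from h import *
c=cam(grab_frame('top'))
px=np.array([(290,250),(421,247),(421,352),(290,354)])/1.5
W=np.ascontiguousarray(plane(c,px,.01)[:,:2])
M=np.array([(113,165),(113,-165),(-149,-165),(-149,165)])/1000.
A,_=cv2.estimateAffinePartial2D(M,W,ransacReprojThreshold=1.);print(W,A,np.hypot(*A[:,0]))
a=np.arctan2(A[1,0],A[0,0]);pose=(A[0,2],A[1,2],a);print(pose)
print(toW(pose,[(-14,-85,84.5),(-65,35,98),(-131,35,70)]))
s=get_state();R=s['orientation'];
for q in [(-40,20,300)]:
    print((R.T@(toW(pose,q)[0]-s['tcp_pos']))*1000, a-np.arctan2(R[1,0],R[0,0]))
f=grab_frame('wrist');print(f['mount'],f['fov_y'])
E
```

```text
[[ 0.63610638  0.27874357]
 [ 0.64938326 -0.05453219]
 [ 0.38373367 -0.05763803]
 [ 0.37292989  0.2715383 ]] [[ 1.00583971 -0.02998726  0.52864341]
 [ 0.02998726  1.00583971  0.11006769]] 1.0062866183204398
(np.float64(0.5286434126608129), np.float64(0.11006768649602679), np.float64(0.029804332236349488))
[[0.51718262 0.02468824 0.0845    ]
 [0.46262928 0.14311515 0.098     ]
 [0.39665859 0.14114835 0.07      ]]
[ 494.06526622 -446.40946147  -68.70512032] -0.4350427865915702
[[ 3.40814061e-04 -9.52207984e-01 -3.05450225e-01  7.90455748e-02]
 [ 9.99999912e-01  2.49763863e-04  3.37164219e-04  8.11922605e-04]
 [-2.44760033e-04 -3.05450313e-01  9.52207985e-01 -1.42026812e-01]
 [ 0.00000000e+00  0.00000000e+00  0.00000000e+00  1.00000000e+00]] 58.90108935251569
```

```bash
python3 -m crank '[{"dx":20,"dy":-18,"dz":-30,"twist":0.02},{"dx":60,"dy":-54,"dz":-50,"twist":0.06},{"dx":100,"dy":-90,"dz":-50,"twist":0.1},{"dx":140,"dy":-126,"dz":-50,"twist":0.15},{"dx":180,"dy":-162,"dz":-50,"twist":0.2},{"dx":220,"dy":-198,"dz":-50,"twist":0.25},{"dx":260,"dy":-234,"dz":-50,"twist":0.3},{"dx":300,"dy":-270,"dz":-50,"twist":0.35},{"dx":340,"dy":-306,"dz":-50,"twist":0.4},{"dx":380,"dy":-342,"dz":-50,"twist":0.435},{"dx":420,"dy":-378,"dz":-50,"twist":0.435},{"dx":450,"dy":-405,"dz":-50,"twist":0.435},{"dx":475,"dy":-428,"dz":-50,"twist":0.435},{"dx":490,"dy":-442,"dz":-50,"twist":0.435},{"dx":494,"dy":-446,"dz":-50,"twist":0.435},{"dx":494,"dy":-446,"dz":-50,"twist":0.435,"claw":0},{"dx":494,"dy":-446,"dz":-50,"twist":0.435,"claw":0},{"dx":494,"dy":-446,"dz":-50,"twist":0.435,"claw":0}]' 40
python3 - <<'E'
from h import *
s=get_state();f=grab_frame('wrist');c=cam(f,s)
print(s['time'],s['tcp_pos'],s['orientation'][:,0],s['force'])
for l in('lid_tab','lid_hinge','handle_bar','handle_pointer','set_pointer'):
    print(l,[(d['confidence'],d['point'],proj(c,[d['point']])[0].round()) for d in boxes_of('wrist',l)[:2]])
cv2.imwrite('pics/w1.png',cv2.resize(f['img'],(768,576),interpolation=cv2.INTER_CUBIC))
np.save('w1.npy',np.array([c[0],np.r_[c[1],np.zeros(5)].reshape(3,3),c[2],np.c_[c[3],c[3],c[3]]]))
E
```

```text
1.05 [ 0.24654399 -0.49166794  0.23132862] [ 8.93899570e-01  4.48267284e-01 -1.97448063e-05] [-0.50704658  0.85637336 -0.04546858]
lid_tab []
lid_hinge []
handle_bar []
handle_pointer []
set_pointer []invalid input
```

View pics/w1.png

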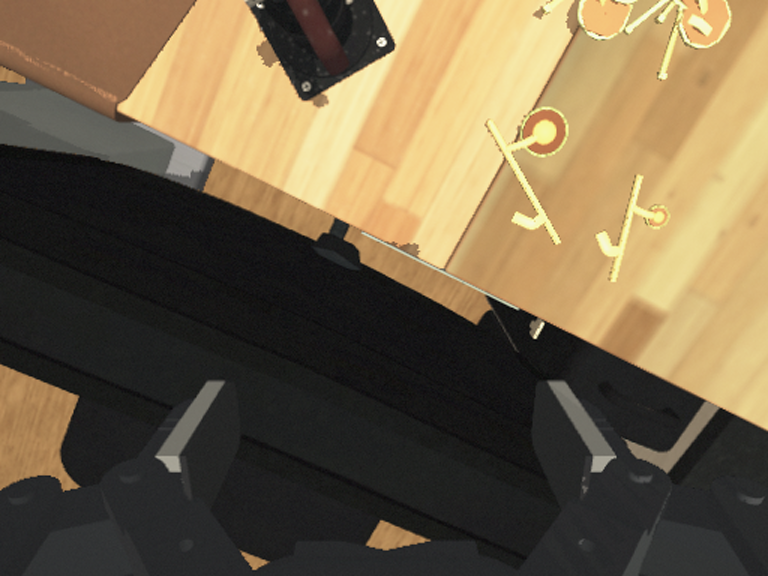

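The move was refused, so the picture still shows the start: the fingers at the bottom and the bench edge. I'll put all the fields in every row.

```bash
python3 -m crank '[{"dx":20,"dy":-18,"dz":-30,"twist":0.02,"claw":85},{"dx":60,"dy":-54,"dz":-50,"twist":0.06,"claw":85},{"dx":100,"dy":-90,"dz":-50,"twist":0.1,"claw":85},{"dx":140,"dy":-126,"dz":-50,"twist":0.15,"claw":85},{"dx":180,"dy":-162,"dz":-50,"twist":0.2,"claw":85},{"dx":220,"dy":-198,"dz":-50,"twist":0.25,"claw":85},{"dx":260,"dy":-234,"dz":-50,"twist":0.3,"claw":85},{"dx":300,"dy":-270,"dz":-50,"twist":0.35,"claw":85},{"dx":340,"dy":-306,"dz":-50,"twist":0.4,"claw":60},{"dx":380,"dy":-342,"dz":-50,"twist":0.435,"claw":40},{"dx":420,"dy":-378,"dz":-50,"twist":0.435,"claw":20},{"dx":450,"dy":-405,"dz":-50,"twist":0.435,"claw":0},{"dx":475,"dy":-428,"dz":-50,"twist":0.435,"claw":0},{"dx":490,"dy":-442,"dz":-50,"twist":0.435,"claw":0},{"dx":494,"dy":-446,"dz":-50,"twist":0.435,"claw":0},{"dx":494,"dy":-446,"dz":-50,"twist":0.435,"claw":0},{"dx":494,"dy":-446,"dz":-50,"twist":0.435,"claw":0}]' 40
cat > look.py <<'E'
import sys
from h import *
n=sys.argv[1]
s=get_state();f=grab_frame('wrist');c=cam(f,s)
print(s['time'],s['tcp_pos'],s['orientation'][:,0],s['force'],s['opening'],s['grasp_force'])
for l in('lid_tab','lid_hinge','handle_bar','handle_pointer','set_pointer'):
    print(l,[(d['confidence'],d['point'],(1.5*proj(c,[d['point']])[0]).round()) for d in boxes_of('wrist',l)[:2]])
cv2.imwrite(f'pics/{n}.png',cv2.resize(f['img'],(768,576),interpolation=cv2.INTER_CUBIC))
import pickle;pickle.dump(c,open(n+'.pkl','wb'))
E
python3 look.py w2
```

```text
time: 3.48
tcp_pos: [0.4881, 0.1275, 0.2815]
orientation: [[1.0, 0.028, 0.0], [0.028, -1.0, -0.0], [0.0, 0.0, -1.0]]
force: [0.6, -0.6, 0.9]
opening: 0.0002
grasp_force: 0.0
3.475 [0.48809258 0.12746439 0.28153671] [9.99599841e-01 2.82851647e-02 3.27669560e-04] [ 0.57119297 -0.61820168  0.87455118] 0.00018939480323959212 0.0
lid_tab [(0.61, [0.5925, 0.0322, 0.1301], array([566.,  82.]))]
lid_hinge [(0.93, [0.5912, 0.0305, 0.1345], array([572.,  84.]))]
handle_bar [(0.91, [0.4635, 0.1452, 0.1031], array([356., 288.])), (0.61, [0.5937, 0.031, 0.1341], array([571.,  79.]))]
handle_pointer [(0.59, [0.466, 0.1474, 0.1052], array([353., 285.]))]
set_pointer [(0.76, [0.3879, 0.214, 0.0717], array([268., 367.]))]
```

View pics/w2.png

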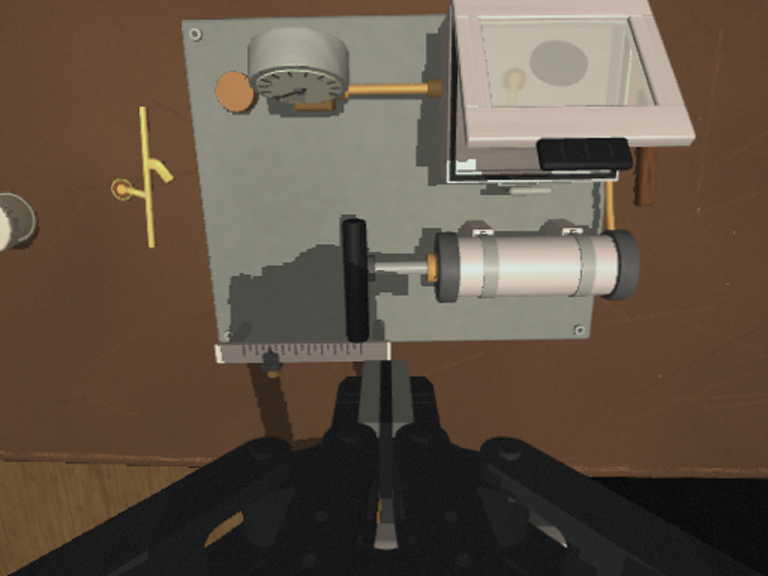

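The wrist view shows these positions (768 px):
- Plate corners at (183,20) and (590,340).
- T-bar ends at (355,217) and (357,342).
- Rail from x=217 to 390 at y≈352, with the saddle at about (271,357).
- The lid is open, with tab corners at (538,139), (630,138), (632,168) and (541,169).

```bash
cat > fit.py <<'E'
from h import *
import pickle
from scipy.optimize import least_squares
c=pickle.load(open('w2.pkl','rb'))
px=np.array([(183,20),(590,340),(355,218),(357,341),(538,139),(630,138),(632,168),(541,169),(640,265)])/1.5
def tab(th):
    # frame: r along lid, n normal; tab face 122 from hinge, 5.5 above
    out=[]
    for r,dy in((113.5,23),(113.5,-23),(130.5,-23),(130.5,23)):
        out.append((108-r*np.cos(th)+5.5*np.sin(th),-85+dy,79+r*np.sin(th)+5.5*np.cos(th)))
    return out
def pts(p):
    x,y,a,th,q=p
    return toW((x,y,a),[(113,165,10),(-149,-165,10),(-23,35+q*1000,98),(-107,35+q*1000,98)]+tab(th))
r=least_squares(lambda p:(proj(c,pts(p))-px[:8]).ravel(),[.528,.11,.03,.4,0],loss='soft_l1',x_scale=[.01,.01,.01,.1,.01])
print(r.x, r.fun.reshape(-1,2).round(1));pose=r.x[:3]
print('tab',toW(pose,[np.mean(tab(r.x[3]),0),(-14,-85,84.5),(-65,35,98)]))
sp=plane(c,np.array([(271,352)])/1.5,.070)[0]
ca,sa=np.cos(pose[2]),np.sin(pose[2]);d=sp[:2]-pose[:2]
print('set tester',d[0]*ca+d[1]*sa,-d[0]*sa+d[1]*ca)
np.save('pose.npy',r.x)
E
python3 fit.py
```

```text
[5.32600540e-01 1.13380764e-01 4.29620642e-02 7.25748401e-01
 1.46505076e-04] [[-2.7 -1.1]
 [ 0.4  0.1]
 [-0.6  1.1]
 [ 0.7 -0.7]
 [-0.4  0.9]
 [-1.2  1.1]
 [ 2.3 -0.5]
 [ 0.8 -0.6]]
tab [[0.55662634 0.02933509 0.16408486]
 [0.52226411 0.02785791 0.0845    ]
 [0.46615731 0.14555679 0.098     ]]
set tester -0.12829946551502905 0.10342131121682543
```

```bash
python3 -m crank '[{"dx":16,"dy":25,"dz":0,"twist":-0.015,"claw":0},{"dx":40,"dy":60,"dz":10,"twist":-0.015,"claw":0},{"dx":58,"dy":88,"dz":40,"twist":-0.015,"claw":0},{"dx":66,"dy":100,"dz":75,"twist":-0.015,"claw":0},{"dx":66,"dy":100,"dz":91,"twist":-0.015,"claw":0},{"dx":66,"dy":100,"dz":91,"twist":-0.015,"claw":0}]' 40
```

```text
time: 4.53
tcp_pos: [0.5562, 0.0309, 0.1891]
orientation: [[0.999, 0.045, -0.003], [0.045, -0.999, 0.0], [-0.003, -0.001, -1.0]]
force: [-0.1, 0.2, 0.2]
opening: -0.0001
grasp_force: 0.0
```

```bash
python3 -m crank '[{"dx":0,"dy":0,"dz":8,"twist":0,"claw":0},{"dx":-2,"dy":0,"dz":18,"twist":0,"claw":0},{"dx":-5,"dy":0,"dz":28,"twist":0,"claw":0},{"dx":-10,"dy":0,"dz":37,"twist":0,"claw":0},{"dx":-15,"dy":0,"dz":45,"twist":0,"claw":0},{"dx":-20,"dy":0,"dz":53,"twist":0,"claw":0},{"dx":-24,"dy":0,"dz":61,"twist":0,"claw":0},{"dx":-27,"dy":0,"dz":69,"twist":0,"claw":0},{"dx":-30,"dy":0,"dz":77,"twist":0,"claw":0},{"dx":-32,"dy":0,"dz":84,"twist":0,"claw":0},{"dx":-33,"dy":0,"dz":90,"twist":0,"claw":0},{"dx":-34,"dy":0,"dz":93,"twist":0,"claw":0}]' 40
```

```text
time: 6.02
tcp_pos: [0.523, 0.0289, 0.0968]
orientation: [[0.999, 0.045, -0.0], [0.045, -0.999, -0.0], [-0.0, 0.0, -1.0]]
force: [-0.3, -0.4, 0.6]
opening: 0.0002
grasp_force: 0.1
```

```bash
python3 -m crank '[{"dx":0,"dy":0,"dz":2,"twist":0,"claw":0},{"dx":0,"dy":0,"dz":4,"twist":0,"claw":0},{"dx":0,"dy":0,"dz":6,"twist":0,"claw":0},{"dx":0,"dy":0,"dz":7.5,"twist":0,"claw":0},{"dx":0,"dy":0,"dz":9,"twist":0,"claw":0}]' 40; python3 -m crank '[{"dx":0,"dy":0,"dz":1,"twist":0,"claw":0},{"dx":0,"dy":0,"dz":2,"twist":0,"claw":0},{"dx":0,"dy":0,"dz":3,"twist":0,"claw":0}]' 40
```

```text
time: 6.65
tcp_pos: [0.5228, 0.0289, 0.0916]
orientation: [[0.999, 0.045, -0.0], [0.045, -0.999, -0.0], [-0.0, 0.0, -1.0]]
force: [-7.2, -0.3, 12.5]
opening: 0.0
grasp_force: 5.8
time: 7.02
tcp_pos: [0.5235, 0.0289, 0.0852]
orientation: [[0.999, 0.045, 0.001], [0.045, -0.999, -0.0], [0.001, 0.0, -1.0]]
force: [-0.3, -0.4, -0.8]
opening: 0.0003
grasp_force: 0.0
```

```bash
python3 -m crank '[{"dx":0,"dy":0,"dz":1,"twist":0,"claw":0},{"dx":0,"dy":0,"dz":2,"twist":0,"claw":0},{"dx":0,"dy":0,"dz":3,"twist":0,"claw":0}]' 40
```

```text
time: 7.4
tcp_pos: [0.5234, 0.0289, 0.0842]
orientation: [[0.999, 0.045, 0.001], [0.045, -0.999, -0.0], [0.001, 0.0, -1.0]]
force: [-6.4, 1.3, 12.7]
opening: 0.0005
grasp_force: 6.5
```

```bash
python3 -m crank '[{"dx":0,"dy":0,"dz":-15,"twist":0,"claw":0},{"dx":0,"dy":0,"dz":-60,"twist":0,"claw":0},{"dx":-12,"dy":-30,"dz":-105,"twist":0,"claw":15},{"dx":-30,"dy":-70,"dz":-130,"twist":0,"claw":45},{"dx":-45,"dy":-105,"dz":-130,"twist":0,"claw":45},{"dx":-52,"dy":-119,"dz":-130,"twist":0,"claw":45},{"dx":-52,"dy":-119,"dz":-130,"twist":0,"claw":45}]' 40; python3 look.py w3
```

```text
time: 8.28
tcp_pos: [0.4656, 0.1458, 0.212]
orientation: [[0.999, 0.046, -0.0], [0.046, -0.999, -0.001], [-0.0, 0.001, -1.0]]
force: [0.6, -0.0, 0.2]
opening: 0.0448
grasp_force: 0.0
8.275 [0.46564086 0.14577942 0.211999  ] [ 9.98922983e-01  4.63984594e-02 -2.39617096e-04] [ 0.5530425  -0.02499045  0.17724769] 0.04477337680258639 0.0
lid_tab [(0.81, [0.5689, 0.0316, 0.0822], array([621.,  87.]))]
lid_hinge [(0.72, [0.5692, 0.0306, 0.087], array([627.,  85.]))]
handle_bar [(0.87, [0.4644, 0.1428, 0.1078], array([390., 290.]))]
handle_pointer [(0.85, [0.4681, 0.1477, 0.1034], array([381., 280.]))]
set_pointer [(0.42, [0.3945, 0.2158, 0.0731], array([265., 376.]))]
```

View pics/w3.png

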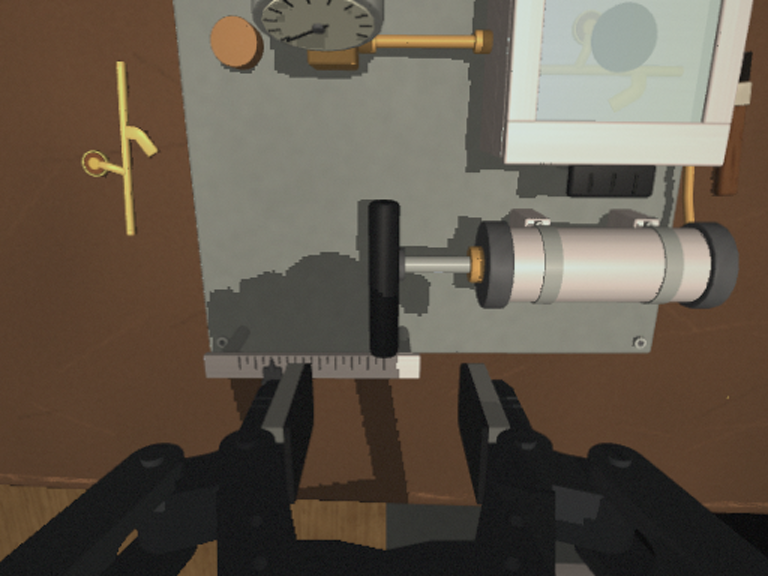

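The lid is shut flat, with its tab at (611,181). The T-bar runs from (384,201) to (384,357), midway between the fingers at about (387). The saddle is at about (270,367), partly behind the left finger.

```bash
python3 - <<'E'
from h import *
import pickle
c=pickle.load(open('w3.pkl','rb'))
s=get_state()
e=plane(c,np.array([(384,203),(384,355),(384,279)])/1.5,.098);print(e)
m=e[:2].mean(0)
R=s['orientation'];g=s['tcp_pos']
print('len',np.linalg.norm(e[0]-e[1]),'ang',np.arctan2(*(e[0]-e[1])[[1,0]]),np.arctan2(R[1,0],R[0,0]))
print('shift',R.T@(m-g)*1000)
p=np.load('pose.npy')
print(plane(c,np.array([(650,352),(270,367)])/1.5,.01),toW(p[:3],[(-149,-165,10)]))
E
```

```text
[[0.50707877 0.14774826 0.098     ]
 [0.42364059 0.1439051  0.098     ]
 [0.46733721 0.14591737 0.098     ]]
len 0.08352664202549155 ang 0.04602739020245702 0.04321748396724809
shift [ -0.81572387  -1.33122095 113.92610484]
[[ 0.3931532  -0.05580609  0.01      ]
 [ 0.36809644  0.22673934  0.01      ]] [[ 0.39082459 -0.05786636  0.01      ]]
```

```bash
python3 -m crank '[{"dx":0,"dy":-1,"dz":40,"twist":0,"claw":45},{"dx":0,"dy":-1,"dz":85,"twist":0,"claw":45},{"dx":0,"dy":-1,"dz":115,"twist":0,"claw":45},{"dx":0,"dy":-1,"dz":130,"twist":0,"claw":45},{"dx":0,"dy":-1,"dz":133,"twist":0,"claw":45}]' 70; python3 -m crank '[{"dx":0,"dy":0,"dz":0,"twist":0,"claw":25},{"dx":0,"dy":0,"dz":0,"twist":0,"claw":10},{"dx":0,"dy":0,"dz":0,"twist":0,"claw":5},{"dx":0,"dy":0,"dz":0,"twist":0,"claw":5},{"dx":0,"dy":0,"dz":0,"twist":0,"claw":5}]' 70
```

```text
time: 9.2
tcp_pos: [0.4658, 0.1461, 0.0787]
orientation: [[0.999, 0.044, -0.001], [0.044, -0.999, -0.0], [-0.001, 0.0, -1.0]]
force: [-0.5, 0.1, 0.1]
opening: 0.0451
grasp_force: 0.0
time: 9.82
tcp_pos: [0.4671, 0.1468, 0.0811]
orientation: [[0.999, 0.045, 0.004], [0.045, -0.999, 0.001], [0.004, -0.0, -1.0]]
force: [-0.9, 0.1, 5.3]
opening: 0.0137
grasp_force: 68.5
```

```bash
python3 -m crank '[{"dx":0,"dy":-2,"dz":-1,"twist":0,"claw":5},{"dx":0,"dy":-6,"dz":-1,"twist":0,"claw":5},{"dx":0,"dy":-12,"dz":-1,"twist":0,"claw":5},{"dx":0,"dy":-18,"dz":-1,"twist":0,"claw":5},{"dx":0,"dy":-24,"dz":-1,"twist":0,"claw":5},{"dx":0,"dy":-30,"dz":-1,"twist":0,"claw":5},{"dx":0,"dy":-36,"dz":-1,"twist":0,"claw":5},{"dx":0,"dy":-42,"dz":-1,"twist":0,"claw":5},{"dx":0,"dy":-48,"dz":-1,"twist":0,"claw":5},{"dx":0,"dy":-53,"dz":-1,"twist":0,"claw":5},{"dx":0,"dy":-57,"dz":-1,"twist":0,"claw":5},{"dx":0,"dy":-60,"dz":-1,"twist":0,"claw":5},{"dx":0,"dy":-60,"dz":-1,"twist":0,"claw":5}]' 80; python3 look.py w4
python3 - <<'E'
from h import *
ims=[]
p=np.load('pose.npy')[:3]
for n in('scene','top'):
    f=grab_frame(n);c=cam(f)
    u=proj(c,toW(p,[(-120,100,75)]))[0];x,y=(int(v) for v in u)
    x0,y0=max(0,x-50),max(0,y-37)
    k=f['img'][y0:y0+74,x0:x0+100];ims.append(cv2.resize(k,(400,296),interpolation=cv2.INTER_CUBIC));print(n,x0,y0)
    print(boxes_of(n,'set_pointer')[:2],boxes_of(n,'handle_pointer')[:2],boxes_of(n,'handle_bar')[:2])
w=cv2.imread('pics/w4.png')[280:560,184:584]
cv2.imwrite('pics/m1.png',np.vstack([np.hstack(ims),np.hstack([w,w*0])]))
E
```

```text
time: 11.45
tcp_pos: [0.4645, 0.204, 0.0811]
orientation: [[0.999, 0.044, 0.003], [0.044, -0.999, -0.005], [0.003, 0.005, -1.0]]
force: [2.7, -8.7, 4.4]
opening: 0.0137
grasp_force: 78.4
11.45 [0.46453768 0.20404381 0.08114302] [0.9990169  0.04424564 0.00275063] [ 2.74438389 -8.69614238  4.36311714] 0.013661067028428432 78.4390926361084
lid_tab [(0.41, [0.4643, 0.2025, 0.1022], array([390., 429.]))]
lid_hinge []
handle_bar [(0.61, [0.4682, 0.1997, 0.103], array([401., 418.]))]
handle_pointer [(0.92, [0.4709, 0.2, 0.1042], array([400., 412.]))]
set_pointer [(0.65, [0.3967, 0.2153, 0.071], array([346., 536.]))]
scene 200 201
[{'point': [0.3839, 0.2166, 0.0679], 'confidence': 0.51}, {'point': [0.5648, 0.014, 0.0821], 'confidence': 0.45}] [{'point': [0.4561, 0.2071, 0.0701], 'confidence': 0.84}] [{'point': [0.4558, 0.1992, 0.0688], 'confidence': 0.54}]
top 158 190
[] [] []
```

View pics/m1.png

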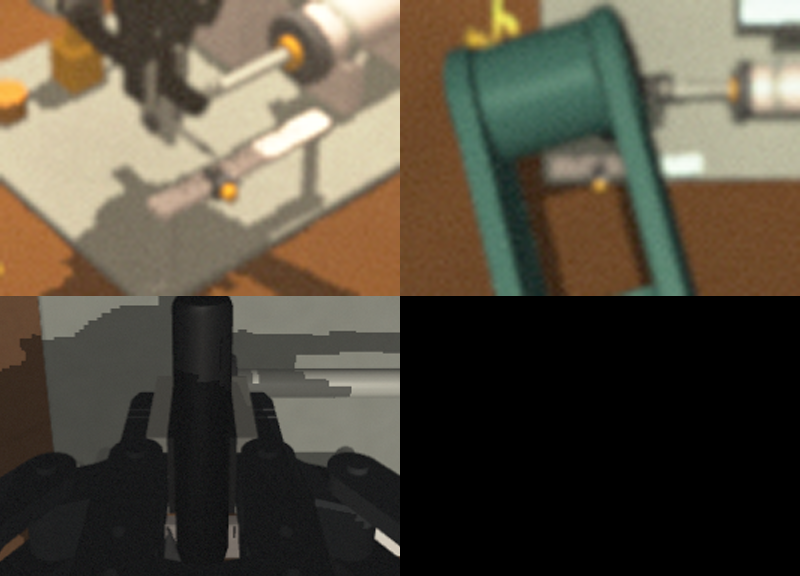

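The lower-left wrist crop shows the bar clamped square between the pads. In the scene crop the handle pointer ends at about (213,155) and the saddle is at about (220,182), so they nearly face each other. I'll measure the saddle against the rail graduations in the earlier views.

```bash
python3 - <<'E'
import cv2,numpy as np
a=cv2.imread('pics/w2.png')[330:385,205:405];b=cv2.imread('pics/w3.png')[340:395,200:430]
a=cv2.resize(a,(800,220),interpolation=cv2.INTER_CUBIC)
b=cv2.resize(b,(800,191),interpolation=cv2.INTER_CUBIC)
from h import *
f=grab_frame('scene');np.save('sc.npy',f['img']);k=f['img'][215:265,215:305] 
k=cv2.resize(k,(333,185),interpolation=cv2.INTER_CUBIC);k=np.hstack([k,np.zeros((185,467,3),np.uint8)])
cv2.imwrite('pics/m2.png',np.vstack([a,b,k]))
E
```

```text
(no output)
```

View pics/m2.png

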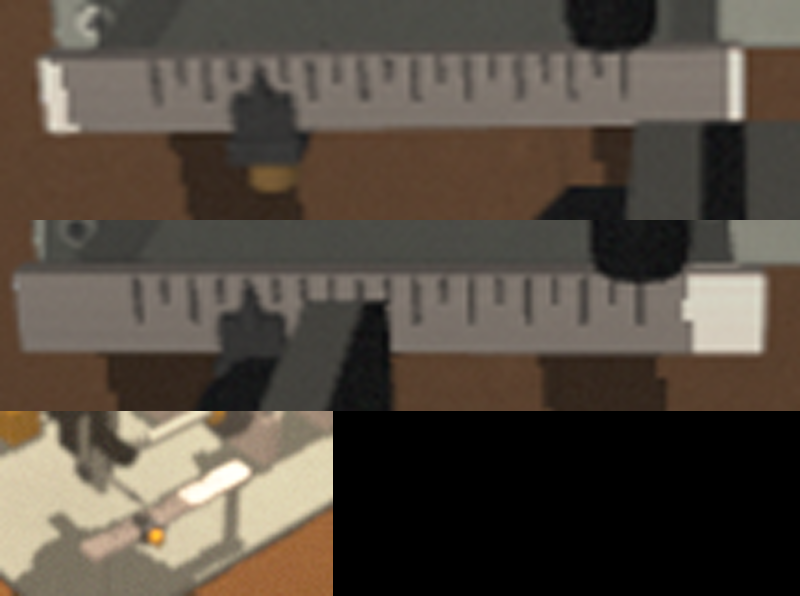

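Rail readings: in the first crop the tip is at x≈260, with the 0 tick at 625 and the 90 tick at 151. In the second the tip is at 248, with the ticks at 640 and 136. After parallax correction the set pointer stands at about 69 mm. The TCP has moved about 57–58 mm, so about 11 mm more is needed.

```bash
python3 -m crank '[{"dx":0,"dy":-3,"dz":0,"twist":0,"claw":5},{"dx":0,"dy":-7,"dz":0,"twist":0,"claw":5},{"dx":0,"dy":-10,"dz":0,"twist":0,"claw":5},{"dx":0,"dy":-11,"dz":0,"twist":0,"claw":5},{"dx":0,"dy":-11,"dz":0,"twist":0,"claw":5},{"dx":0,"dy":-11,"dz":0,"twist":0,"claw":5}]' 80
python3 - <<'E'
from h import *
p=np.load('pose.npy')[:3];s=get_state()
d=(s['tcp_pos']-[.4671,.1468,.0811])[:2];print('travel',np.hypot(*d),d)
f=grab_frame('scene');c=cam(f)
g=f['img'][205:275,215:315];S=8
g=cv2.resize(g,(800,560),interpolation=cv2.INTER_CUBIC)
# predicted: rail ends, tip line at plunger 69 through both pointers (x -131..-95) z70, and 59,79 ticks
for y,col in((94,(255,0,0)),(104,(0,0,255)),(114,(255,0,0))):
    q=((proj(c,toW(p,[(-129.5,y,70),(-85,y,70)]))-[215,205]+.5)*S).round().astype(int)
    print(y,q.tolist())
    for v in q: cv2.circle(g,tuple(int(k) for k in v),3,col,-1)
q=((proj(c,toW(p,[(-113,165,10),(-149,165,10),(-149,-165,10)]))-[215,205]+.5)*S).round();print(q.tolist())
cv2.circle(g,tuple(int(k) for k in q[1]),3,(0,255,0),-1)
cv2.imwrite('pics/m3.png',g)
E
```

```text
time: 12.95
tcp_pos: [0.4641, 0.2146, 0.0812]
orientation: [[0.999, 0.044, 0.003], [0.044, -0.999, -0.006], [0.003, 0.006, -1.0]]
force: [2.6, -7.8, 5.1]
opening: 0.0135
grasp_force: 78.5
travel 0.0678681104008933 [-0.00301658  0.06780104]
94 [[326, 295], [232, 224]]
104 [[301, 309], [207, 237]]
114 [[275, 323], [181, 250]]
[[109.0, 518.0], [184.0, 583.0], [920.0, 150.0]]
```

View pics/m3.png

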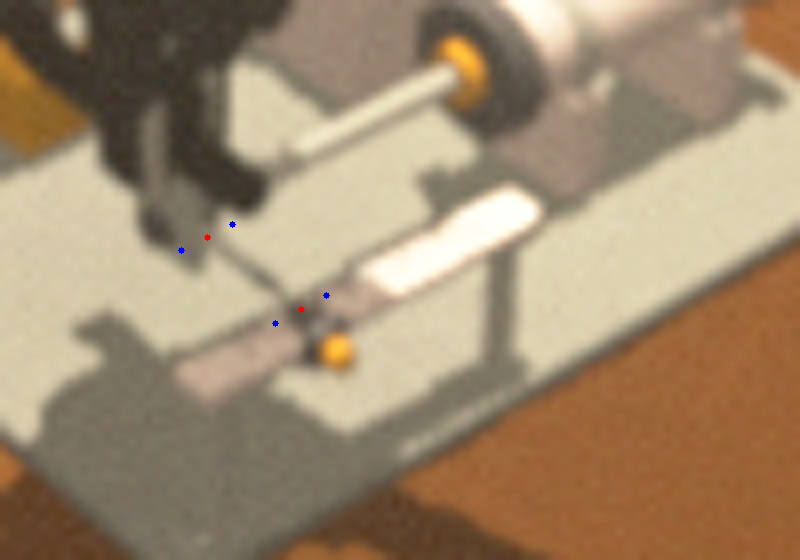

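The handle pointer runs from about (225,243) to (285,290), and the set tip is at about (303,307), which matches the prediction for 69 mm. The handle lags by 1–3 mm, so I'll advance 1.5 mm and look again with averaged frames.

```bash
python3 -m crank '[{"dx":0,"dy":-1,"dz":0,"twist":0,"claw":5},{"dx":0,"dy":-1.5,"dz":0,"twist":0,"claw":5},{"dx":0,"dy":-1.5,"dz":0,"twist":0,"claw":5},{"dx":0,"dy":-1.5,"dz":0,"twist":0,"claw":5}]' 80
python3 - <<'E'
from h import *
p=np.load('pose.npy')[:3];s=get_state()
d=(s['tcp_pos']-[.4671,.1468,.0811])[:2];print('travel',np.hypot(*d),d)
fs=[grab_frame('scene') for _ in range(16)];c=cam(fs[0])
m=np.mean([f['img'].astype(float) for f in fs],0).astype(np.uint8);cv2.imwrite('pics/avg.png',m)
S=16;x0,y0=233,226
g=cv2.resize(m[y0:y0+36,x0:x0+50],(800,576),interpolation=cv2.INTER_CUBIC)
def P(a): return ((proj(c,toW(p,a))-[x0,y0]+.5)*S).round().astype(int)
for y in (94,104,114):
    q=P([(-127,y,70),(-85,y,70),(-131,y,70),(-123,y,67),(-139,y,67)]);print(y,q.tolist())
q=P([(-123,145.7,67),(-139,145.7,67)]);print('rail left end',q.tolist())
for v in q: cv2.circle(g,tuple(int(k) for k in v),3,(255,0,0),-1)
for y in range(45,140,10): cv2.circle(g,tuple(int(k) for k in P([(-139,y,67)])[0]),2,(255,0,0),-1)
cv2.imwrite('pics/m4.png',g)
E
```

```text
time: 13.5
tcp_pos: [0.464, 0.2159, 0.0811]
orientation: [[0.999, 0.044, 0.003], [0.044, -0.999, -0.006], [0.003, 0.006, -1.0]]
force: [2.0, -9.5, 5.4]
opening: 0.0133
grasp_force: 78.5
travel 0.06919431679254692 [-0.00311554  0.06912414]
94 [[354, 246], [177, 112], [371, 259], [336, 248], [406, 301]]
104 [[303, 274], [126, 138], [320, 287], [285, 276], [355, 329]]
114 [[251, 301], [75, 164], [268, 315], [234, 304], [303, 358]]
rail left end [[67, 393], [136, 449]]
```

View pics/m4.png

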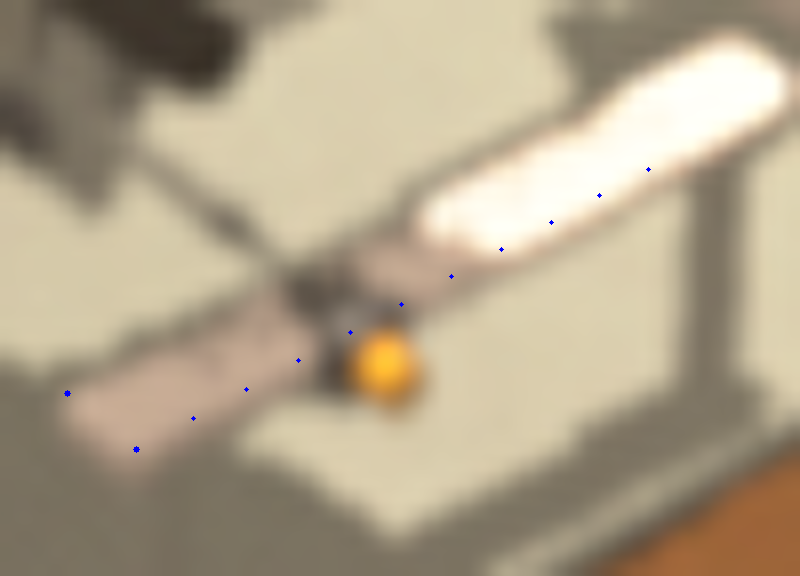

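The pointers almost meet: the handle pointer runs (140,150) → (280,262), and the set tip is at about (303,288). I'll confirm the travel from the bar itself by comparing its edges in the wrist camera now with those at plunger 0.

```bash
python3 - <<'E'
from h import *
import pickle
p=np.load('pose.npy')[:3]
s=get_state();f=grab_frame('wrist');c4=cam(f,s)
im4=f['img'];im3=cv2.resize(cv2.imread('pics/w3.png'),(512,384),interpolation=cv2.INTER_AREA);c3=pickle.load(open('w3.pkl','rb'))
cv2.imwrite('pics/w5.png',im4)
R=np.array([[np.cos(p[2]),np.sin(p[2])],[-np.sin(p[2]),np.cos(p[2])]])
def meas(im,c,rows):
    out=[]
    for r in rows:
        g=cv2.GaussianBlur(im,(3,3),0)[r].astype(float).mean(1)[215:305]
        d=np.diff(g);
        L=np.argmin(d[:45]);Rr=45+np.argmax(d[45:])
        def sub(i):
            w=np.abs(d[max(0,i-2):i+3]);return (w*np.arange(max(0,i-2),max(0,i-2)+len(w))).sum()/w.sum()+.5+215
        u=(sub(L)+sub(Rr))/2
        W=plane(c,[(u,r)],.098)[0];t=R@(W[:2]-p[:2])*1000
        out.append((r,sub(L),sub(Rr),*t))
    return np.array(out).round(1)
print(meas(im3,c3,range(145,215,15)))
print(meas(im4,c4,range(196,240,6)))
print(s['tcp_pos'])
E
```

```text
[[145.  237.9 265.9 -31.3  38.5]
 [160.  236.9 265.9 -43.   38.9]
 [175.  245.3 269.5 -54.9  34.2]
 [190.  245.4 286.5 -67.1  27.5]
 [205.  245.7 265.4 -79.7  35.6]]
[[196.  236.6 277.5 -26.9 105. ]
 [202.  237.  277.5 -29.3 104.9]
 [208.  236.9 277.3 -31.8 105. ]
 [214.  237.1 277.4 -34.4 104.9]
 [220.  237.1 276.9 -36.9 105. ]
 [226.  237.2 279.  -39.5 104.5]
 [232.  237.3 280.3 -42.1 104.3]
 [238.  237.5 290.5 -44.8 102.1]]
[0.46401871 0.21590843 0.08114383]
```

```bash
python3 - <<'E'
from h import *
import pickle
p=np.load('pose.npy')[:3];R=np.array([[np.cos(p[2]),np.sin(p[2])],[-np.sin(p[2]),np.cos(p[2])]])
for n,tip,bar in(('w3',(271.3,359),(383.4,300)),('w2',(270,346.5),(356,280))):
    c=pickle.load(open(n+'.pkl','rb'))
    t=[R@(plane(c,[np.array(q)/1.5],z)[0][:2]-p[:2])*1000 for q,z in((tip,.07),(bar,.098))]
    print(n,t,t[0][1]-t[1][1])
# mean scene: same-scene comparison for the handle pointer and set saddle
E
```

```text
w3 [array([-123.81379684,  104.3115342 ]), array([-75.46666258,  35.59269215])] 68.71884204513466
w2 [array([-123.73100124,  103.79665319]), array([-63.55255244,  35.18221593])] 68.61443726235058
```

```bash
python3 - <<'E'
from cell import *
print(hand_in())
E
```

```text
the job is handed in; nothing more can be done
None
```

The lid is shut past its catch, and I handed in with the gripper holding the handle out at about 69.3 mm; the set pointer reads about 68.7–69 mm on the rail, and I never touched it.

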